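# Toasting the play bread

## Robot

A 7-joint arm with a two-finger parallel gripper is mounted at the origin on the work surface. World frame = base frame: x ahead of the robot, y to its left, z up, the work surface at z = 0. Lengths are in m, angles in rad, forces in N, time in s.
With the tool pointing down it reaches from about 0.35 to 0.9 m from the base axis. Payload 19.9 kg.
Tool frame: the origin (TCP) lies between the finger pads; the fingertips stand 19 mm ahead of it and the grasp point (between the pads) is the TCP; z points along the fingers, y is the line along which they close (so a half turn about z gives the same grasp; the last joint's range is limited). The gripper opens to 94 mm and grips with 3 to 60 N. Pads are 16 mm wide; open, the fingers measure 119 mm over their backs; the gripper's body (75 mm by 177 mm) begins 78 mm behind the grasp point.
Start: joints at [-1.369, 0.417, -0.01, 1.614, 0.005, 1.111, -0.053], TCP at [0.15, 0.607, 0.185] pointing down, gripper open.
Joint ranges: [-2.81, 2.81], [-0.39, 2.02], [-1.27, 1.25], [0.06, 2.57], [-1.19, 4.33], [0.19, 2], [-2.82, 2.82]. Speed limits (rad/s): [1.89, 1.89, 2.39, 2.39, 3.01, 3.01, 3.01].

## Interface

Orientations are given as a 3x3 rotation matrix whose columns are the frame's x, y, z axes.
In Python, from rig import robot gives the robot as it stands. Calls block until the motion is done:
- robot.move_ptp(position, orientation): joint-space move of the TCP to a pose.
- robot.move_linear(position, velocity=0.15, frame=None, threshold=None): straight line of the TCP; frame=None keeps the orientation; velocity is the mean speed in m/s. With threshold (N) it stops when the force on the tool has changed by that much, and returns True; else False.
- robot.goto_joints(angles): joint-space move.
- robot.gripper_to(opening): finger opening in m; the grip force is fixed at half the most; returns when the fingers have stopped.
- robot.pause(seconds).
- robot.ik(position, orientation): joint angles nearest the present ones, or None.
- robot.get_state(): the state.
- robot.grab_frame(name): name is "side" or "top" or "wrist"; returns the picture (400x640x3 uint8, red, green, blue); there is no depth.
- robot.camera_info(name): a dict with "fx", "fy", "cx", "cy" (pixels), "dist" ([k1, k2, p1, p2, k3] as OpenCV has them; the pictures are not rectified), "rvec" (rotation vector, rad) and "tvec" (3), from world to camera coordinates, as OpenCV has them. Camera axes: x right, y down, z forward; pixel columns grow to the right and rows downward; lengths in m; the calibration is good to about 2 mm. A picture is of the moment at which its call begins: read the wrist's pose just before it. camera_info takes no time and is no camera call; for the wrist camera it gives the pose at the moment of the call.
A pose or a line that the arm cannot do raises robot.PlanningError and nothing moves.
- robot.sign_off(): hands the job in; it is judged then, once.
The state is a dict: "time": time; "qpos": joint angles; "joint_vel": joint speeds; "effort": joint torques, N m; "ee_pos": TCP position; "tool_rot": TCP orientation; "force": force on the tool from outside, world axes, zero at the start; "moment": the same for the moment, N m; "opening": finger opening in m; "grasp_force": force on a finger pad.
Only numpy, scipy, OpenCV 4.12 (cv2) and the standard library are available. Lean on these libraries where they do the work, as an engineer would, in place of code of your own. Each camera call takes 0.05 s, during which the arm holds its last target. There are 200 camera calls.

## Task

Make the play breakfast: toast the wooden bread slices one at a time, taking them off the grooved bread board in order from the one nearest the robot. Slide each slice up out of its groove, stand it in the toaster's slot, push the toaster's lever right down until it bottoms on its stop, hold it there for two seconds, let it spring up again, then slide the slice up out of the toaster and stand it upright, right down, in the toast rack. At the end every slice stands in the toast rack and the lever is up; leave the bridge block, the piggy bank and the two purple pegs where they are.

Things in the scene. Friction and masses are not known exactly. Their poses are not given: they have to be found in the camera images.
- toaster: mint-green play toaster, fixed: 190 mm long (its x), 100 mm wide (y), 105 mm high. Origin: centre of its underside; z up. One slot in the middle of its top, 96 mm along x by 20 mm along y, its lips flared to 28 mm, with a sprung carriage in it that the slice stands on. The lever is at its -x end, facing the robot
- bed (a point): middle of the top face of the carriage's bed, in the toaster's slot: 53 mm above the bench with the lever up (a slice then stands 36 mm proud of the toaster's top), 13 mm with the lever down (the slice's top is then 4 mm below the toaster's top)
- lever (a joint): the toaster's lever and carriage, which move down together: 0 = up, where the spring holds it; 0.040 m = down on its stop. The spring pushes back with about 5 N at the top and 10 N at the stop, and lifts it, slice and all, as soon as it is let go; it does not latch
- lever_top (a point): centre of the top face of the lever's red paddle, 42 mm (the toaster's x) by 46 mm (y) by 10 mm thick; this point is 121 mm from the toaster's middle, 94 mm above the bench with the lever up, 54 mm with it down. The paddle begins 5 mm out from the toaster's end face
- bread_rack: loose birch board with grooves, 208 mm (x) by 90 mm (y) by 40 mm high, 0.6 kg, left or right of the toaster. Origin: centre of its underside; z up; x points roughly away from the robot. Three grooves run along y, at x = -60, 0 and +60 mm, each 18 mm wide, their floors 10 mm above the underside. It may be knocked aside during the job
- toast_rack: loose toast rack: cream tray 208 mm (x) by 96 mm (y), 10 mm thick, with steel hoops 51.5 mm high, 0.6 kg. Origin: centre of its underside; z up. The six hoops run along y in three pairs: places at x = -60, 0 and +60 mm, each 18 mm wide between its hoops, where a slice stands on the tray. Any place does for any slice. It may be knocked aside during the job
- slice_a: wooden play bread slice, tan with a brown crust, standing on edge in the grooved board: 14 mm thick, 88 mm tall, 68 mm wide (76 mm at the bulging top), about 65 g. Origin: centre of its bottom edge; x through its thickness, y along its width, z up. It starts in the groove nearest the robot. May be absent
- slice_b: wooden play bread slice, tan with a brown crust, standing on edge in the grooved board: 14 mm thick, 88 mm tall, 68 mm wide (76 mm at the bulging top), about 65 g. Origin: centre of its bottom edge; x through its thickness, y along its width, z up. It starts in the middle groove. May be absent
- slice_c: wooden play bread slice, tan with a brown crust, standing on edge in the grooved board: 14 mm thick, 88 mm tall, 68 mm wide (76 mm at the bulging top), about 65 g. Origin: centre of its bottom edge; x through its thickness, y along its width, z up. It starts in the groove farthest from the robot. May be absent
- bridge: orange wooden bridge block, 112 x 36 x 68 mm high; origin: centre of its underside. Leave alone
- piggy_bank: pink ceramic piggy bank, about 120 x 90 x 105 mm high; origin: centre of its underside. Leave alone
- peg_1: purple plastic peg standing upright, 38 mm wide, 84 mm high; origin: centre of its underside. Leave alone
- peg_2: the other purple plastic peg, the same size. Leave alone

How it is judged:
On the way, in this order (a step that is already met when the one before it is completed fails the run):
1. the nearest bread slice (if there) stands in the toaster's slot pressed fully down by the lever against its stop (z of slice_a in the frame of toaster below 0.0155 m and x of slice_a in the frame of toaster between -0.03 and 0.03 m and y of slice_a in the frame of toaster between -0.015 and 0.015 m), for 1.5 s.
2. the middle bread slice (if there) stands in the toaster's slot pressed fully down by the lever against its stop (z of slice_b in the frame of toaster below 0.0155 m and x of slice_b in the frame of toaster between -0.03 and 0.03 m and y of slice_b in the frame of toaster between -0.015 and 0.015 m), for 1.5 s.
3. the farthest bread slice (if there) stands in the toaster's slot pressed fully down by the lever against its stop (z of slice_c in the frame of toaster below 0.0155 m and x of slice_c in the frame of toaster between -0.03 and 0.03 m and y of slice_c in the frame of toaster between -0.015 and 0.015 m), for 1.5 s.
At the end, for the whole second after the job is handed in: every slice that is there stands in the toast rack, its lower edge within 10 mm of the tray (origin less than 20 mm above the rack's underside), within 90 mm along and 35 mm across the rack's middle, within 0.3 rad of upright and at rest; lever up (under 5 mm); both racks level (z of each of slice_a, slice_b, slice_c in the frame of toast_rack below 0.02 m and angle between each of slice_a, slice_b, slice_c's own z axis and vertical below 0.3 rad and linear speed of each of slice_a, slice_b, slice_c below 0.02 m/s and x of slice_a in the frame of toast_rack between -0.09 and 0.09 m and y of slice_a in the frame of toast_rack between -0.035 and 0.035 m and x of slice_b in the frame of toast_rack between -0.09 and 0.09 m and y of slice_b in the frame of toast_rack between -0.035 and 0.035 m and x of slice_c in the frame of toast_rack between -0.09 and 0.09 m and y of slice_c in the frame of toast_rack between -0.035 and 0.035 m and value of joint lever below 0.005 m and angle between each of toast_rack, bread_rack's own z axis and vertical below 0.1 rad); the robot touches nothing.
It fails at once if the orange bridge block is pushed more than 30 mm or knocked over (distance of bridge from where it was at the start of the episode above 0.03 m or angle between bridge's own z axis and vertical above 0.5 rad).
It fails at once if the piggy bank is pushed more than 30 mm or knocked over (distance of piggy_bank from where it was at the start of the episode above 0.03 m or angle between piggy_bank's own z axis and vertical above 0.5 rad).
It fails at once if a purple peg is pushed more than 30 mm or knocked over (distance of peg_1 from where it was at the start of the episode above 0.03 m or angle between peg_1's own z axis and vertical above 0.5 rad).
It fails at once if a purple peg is pushed more than 30 mm or knocked over (distance of peg_2 from where it was at the start of the episode above 0.03 m or angle between peg_2's own z axis and vertical above 0.5 rad).
Of slice_a, slice_b, slice_c only 2 to 3 are there at a start; the rules pass over those that are not, and their reading is None.
At some moment in a run one of bread_rack, toast_rack may be knocked a few centimetres aside while the robot is not near it.
It also fails if it takes over 210 s, if anything falls off the work surface, if the arm or the gripper's body presses on something with over 40 N, if the wrist force passes 120 N, or if a joint passes its speed limit or range.

## Working session

There is one attempt and no reset: what is moved stays moved. The work goes in short steps, each a Python script; the robot and the scene stay as the last script left them, time stands still between calls to the robot, and variables do not carry over. Pictures are saved under pics/ and viewed, at most 14 in all, crops included, and the job is handed in when it is done.

```bash
mkdir -p pics; ls; python3 - <<'E'
from rig import robot
import cv2
for n in ("top","side"):
    cv2.imwrite(f"pics/{n}0.png",robot.grab_frame(n)[:,:,::-1])
    print(n,robot.camera_info(n))
print(robot.get_state())
E
```

```text
pics
top {'fx': 437.87587128272395, 'fy': 437.87587128272395, 'cx': 313.9741085640055, 'cy': 200.70205896959504, 'dist': array([-0.08906448,  0.        ,  0.        ,  0.        ,  0.        ]), 'rvec': array([ 2.18732096, -2.17646951,  0.15699452]), 'tvec': array([-0.01275661,  0.63076169,  1.00604888])}
side {'fx': 360.9361592433708, 'fy': 360.9361592433708, 'cx': 323.2459657517405, 'cy': 196.59466056527197, 'dist': array([-0.00970902,  0.        ,  0.        ,  0.        ,  0.        ]), 'rvec': array([ 0.73083988, -2.64127229,  1.04724964]), 'tvec': array([0.52471191, 0.26348974, 0.67057415])}
{'time': 0.1, 'qpos': array([-1.36947731,  0.41789656, -0.01030521,  1.61409481,  0.0046997 ,
        1.11069666, -0.05299269]), 'joint_vel': array([-0.00044153,  0.00037422, -0.00021872, -0.00271987, -0.00248978,
        0.00022878, -0.00034413]), 'effort': array([ 8.33033700e-04, -8.52592778e+01,  6.40295204e-01, -4.26701510e+01,
       -4.88052028e-02,  1.63318223e-02,  8.39069844e-05]), 'ee_pos': array([0.15020116, 0.6063215 , 0.18490696]), 'tool_rot': array([[-9.70668151e-01,  2.40423189e-01, -1.76067705e-04],
       [ 2.40423239e-01,  9.70667579e-01, -1.05709545e-03],
       [-8.32470464e-05, -1.06841966e-03, -9.99999426e-01]]), 'force': array([0.01434661, 0.02389769, 0.02773573]), 'moment': array([0.00265142, 0.05268845, 0.02018449]), 'grasp_force': 0.0, 'opening': 0.09411745834356859}
```

View pics/top0.png

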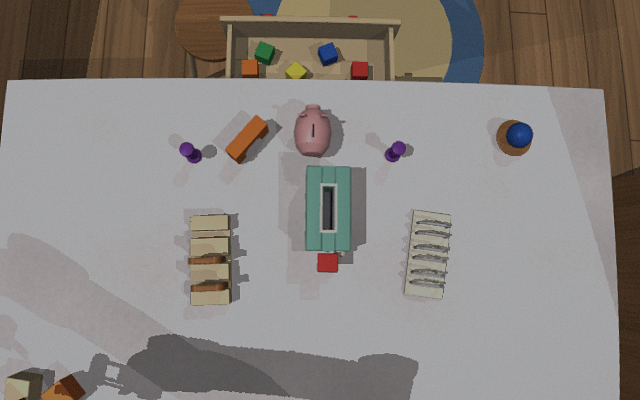

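View pics/side0.png

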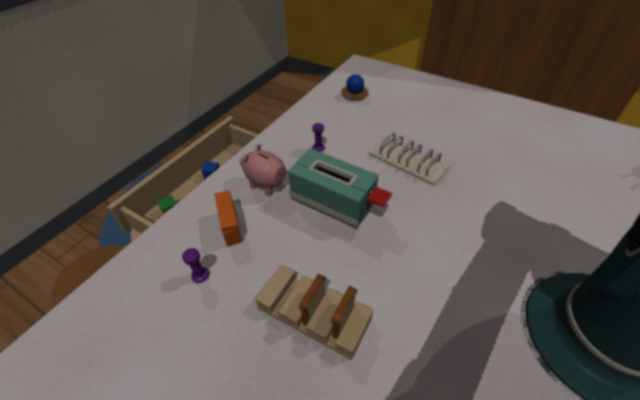

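The nearest (row 288) and middle (row 260) slices are in the board at left; the far groove (~233) is empty. The toaster is at (328,208), its lever at (328,262), and the toast rack at (428,253). I'll crop in for corners.

```bash
cat > h.py <<'E'
import cv2, numpy as np
from rig import robot
def cam(n):
    c=robot.camera_info(n)
    return np.array([[c['fx'],0,c['cx']],[0,c['fy'],c['cy']],[0,0,1.]]),np.array(c['dist']),np.array(c['rvec'],float),np.array(c['tvec'],float)
def w(px,z,c):
    "pixels -> world points on the plane of height z"
    K,d,r,t=c; R=cv2.Rodrigues(r)[0]
    u=cv2.undistortPoints(np.array(px,float).reshape(-1,1,2),K,d).reshape(-1,2)
    ray=np.c_[u,np.ones(len(u))]@R; o=-R.T@t
    return o+ray*((z-o[2])/ray[:,2])[:,None]
def proj(P,c):
    return cv2.projectPoints(np.array(P,float),c[2],c[3],c[0],c[1])[0].reshape(-1,2)
def body(P,pose):
    x,y,a=pose; P=np.array(P,float); q=P.copy()
    q[:,0]=x+np.cos(a)*P[:,0]-np.sin(a)*P[:,1]; q[:,1]=y+np.sin(a)*P[:,0]+np.cos(a)*P[:,1]
    return q
def fit(P,px,c,guess=None):
    "pose x,y,yaw of upright body with points P seen at px; returns pose, rms px"
    from scipy.optimize import least_squares
    P=np.array(P,float)
    if guess is None: m=w(px,P[0,2],c).mean(0); guess=(m[0],m[1],0)
    s=least_squares(lambda p:(proj(body(P,p),c)-np.array(px)).ravel(),guess)
    return s.x,np.sqrt((s.fun**2).mean())
E
python3 - <<'E'
from h import *
im=cv2.imread('pics/top0.png')
a=im[160:310,182:242];b=im[160:310,296:362];c=im[160:310,398:458]
o=np.hstack([cv2.resize(k,None,fx=4,fy=4,interpolation=cv2.INTER_CUBIC) for k in (a,b,c)])
print(o.shape); cv2.imwrite('pics/crop0.png',o)
E
```

```text
(600, 744, 3)
```

View pics/crop0.png

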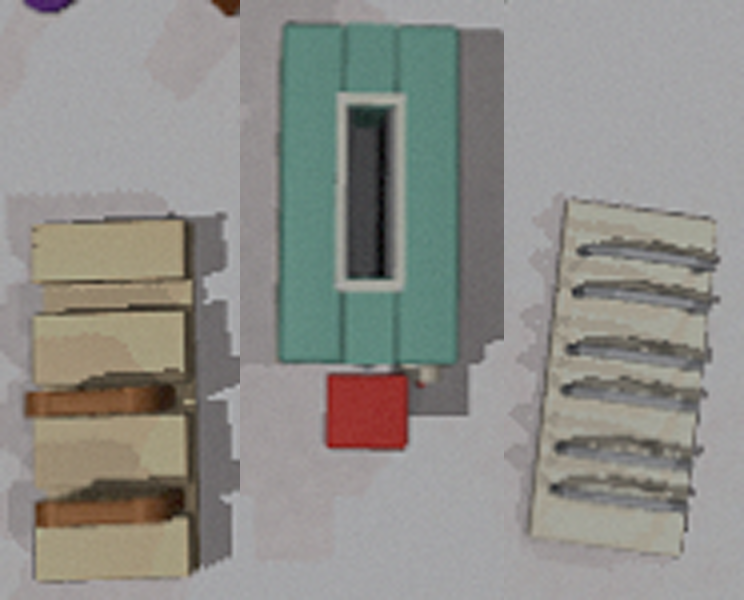

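```bash
python3 - <<'E'
from h import *
c=cam('top')
def px(l,off,base): return [((u-off+.5)/4-.5+base,(v+.5)/4-.5+160) for u,v in l]
def rect(L,W,z,x0=0): return [(x0+L/2,W/2,z),(x0+L/2,-W/2,z),(x0-L/2,-W/2,z),(x0-L/2,W/2,z)]
print('bread',*fit(rect(.208,.09,.04),px([(33,225),(187,220),(188,573),(34,580)],0,182),c))
P=rect(.19,.1,.105)+rect(.042,.046,.094,-.121);q=px([(283,25),(457,27),(457,361),(279,360),(328,375),(407,375),(406,449),(326,447)],240,296)
print('toaster',*fit(P,q,c)); 
print('slot',w(np.mean(px([(337,94),(405,95),(404,290),(336,289)],240,296),0),.105,c))
print('rack',*fit(rect(.208,.096,.01),px([(567,198),(716,217),(682,554),(531,535)],504,398),c))
# slice tops (px ctr of crust)
print('slices tops',w(px([(100,401),(109,506)],0,182),.098,c))
E
```

```text
bread [0.49172988 0.23417387 0.02943012] 0.5454351988361333
toaster [ 0.60814033 -0.0381743  -0.00585992] 0.6081701297937878
slot [[ 0.607925   -0.03881232  0.105     ]]
rack [ 0.50626906 -0.28905955 -0.12583521] 0.3436333568781103
slices tops [[0.49163805 0.22791799 0.098     ]
 [0.43461438 0.22172752 0.098     ]]
```

```bash
cat >> h.py <<'E'
def down(a):
    y=np.array([np.cos(a),np.sin(a),0]);z=np.array([0,0,-1.])
    return np.c_[np.cross(y,z),y,z]
def best(pos,a):
    "of the two equivalent half-turn grasps, the one with the last joint nearer zero"
    c=[(abs(q[6]),k) for k in (a,a+np.pi) if (q:=robot.ik(pos,down(k))) is not None]
    return down(min(c)[1])
E
python3 - <<'E'
from h import *
for p,a in (((.432,.23,.25),.03),((.608,-.038,.25),np.pi/2),((.487,-.038,.2),np.pi/2),((.487,-.038,.2),0),((.45,-.28,.25),-.126)):
    for k in (a,a+np.pi):
        q=robot.ik(p,down(k)); print(p,round(k,2),None if q is None else np.round(q,2))
robot.move_ptp((.45,.23,.26),best((.45,.23,.26),.03))
s=robot.get_state();print(s['time'],s['qpos'].round(2),robot.camera_info('wrist'))
cv2.imwrite('pics/w1.png',robot.grab_frame('wrist')[:,:,::-1])
E
```

```text
(0.432, 0.23, 0.25) 0.03 [-0.99  0.11  0.47  1.87 -0.06  1.17 -0.46]
(0.432, 0.23, 0.25) 3.17 [-0.61  0.11  0.07  1.86 -0.01  1.17  2.63]
(0.608, -0.038, 0.25) 1.57 [-0.54  0.41  0.75  1.6  -0.29  1.25  1.83]
(0.608, -0.038, 0.25) 4.71 [-0.68  0.48  0.97  1.6  -0.41  1.28 -1.21]
(0.487, -0.038, 0.2) 1.57 [-0.67  0.19  0.78  1.95 -0.16  1.06  1.74]
(0.487, -0.038, 0.2) 4.71 [-0.85  0.24  1.01  1.95 -0.24  1.07 -1.31]
(0.487, -0.038, 0.2) 0 [-0.75  0.21  0.87  1.95 -0.19  1.06  0.2 ]
(0.487, -0.038, 0.2) 3.14 [-1.01  0.34  1.24  1.95 -0.36  1.1  -2.76]
(0.45, -0.28, 0.25) -0.13 [-0.38  0.32  1.09  1.8  -0.3   1.21  0.67]
(0.45, -0.28, 0.25) 3.02 [-0.38  0.32  1.09  1.8  -0.3   1.21 -2.47]
1.875 [-0.97  0.14  0.48  1.83 -0.07  1.19 -0.43] {'fx': 299.2348064251037, 'fy': 299.2348064251037, 'cx': 322.48555168344626, 'cy': 196.5263847187403, 'dist': array([-0.0335694,  0.       ,  0.       ,  0.       ,  0.       ]), 'rvec': array([-2.88548421, -0.04832431, -0.00416253]), 'tvec': array([-0.45543725,  0.1632883 ,  0.5169475 ])}
```

View pics/w1.png

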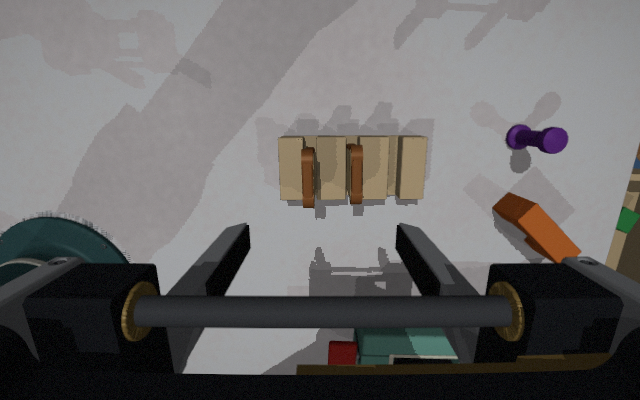

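```bash
python3 - <<'E'
from h import *
c=cam('wrist')
print('bread',*fit([(.104,.045,.04),(.104,-.045,.04),(-.104,-.045,.04),(-.104,.045,.04)],[(424.5,136),(426,198),(281,199.5),(279,137)],c))
print(w([(308,208),(308,150),(356,204),(356,146)],.09,c))
t=cam('top')
print('top: left,right ends', w([(182+25/4,160+101),(182+174/4,160+100),(182+36/4,160+514/4),(182+184/4,160+506/4)],.085,t))
E
```

```text
bread [0.49053161 0.23669032 0.04922227] 1.71579749090486
[[0.43083495 0.1915849  0.09      ]
 [0.42927596 0.26564114 0.09      ]
 [0.49215399 0.19898829 0.09      ]
 [0.48767204 0.27245896 0.09      ]]
top: left,right ends [[0.4884396  0.27159099 0.085     ]
 [0.49132884 0.18856603 0.085     ]
 [0.42791195 0.26394893 0.085     ]
 [0.4330043  0.18193308 0.085     ]]
```

The wrist view agrees with the top-camera board pose: slice a is at about (0.431, 0.228) and b at about (0.490, 0.233). I'll pick up slice a now.

```bash
cat >> h.py <<'E'
T=np.array([.6081,-.0385]); TA=-.006     # toaster
def st(m):
    s=robot.get_state(); print(m,'t%.1f'%s['time'],s['ee_pos'].round(4),'F',s['force'].round(1),'open %.4f grip %.1f'%(s['opening'],s['grasp_force']))
def pick(x,y,a,z,up=.25,opening=.045):
    R=best((x,y,up),a); robot.gripper_to(opening); robot.move_ptp((x,y,up),R)
    hit=robot.move_linear((x,y,z),.12,threshold=8); st(f'at slice hit={hit}')
    if hit: raise SystemExit
    robot.gripper_to(0); st('gripped'); robot.move_linear((x,y,up),.1); st('lifted')
def place(x,y,a,z,up=.25,hi=.05):
    R=best((x,y,up),a); robot.move_ptp((x,y,up),R)
    robot.move_linear((x,y,z+hi),.15)
    hit=robot.move_linear((x,y,z),.05,threshold=6); st(f'down hit={hit}')
    return hit
def shot(n,f,crop=None,s=1):
    im=robot.grab_frame(n)[:,:,::-1]
    if crop: u0,v0,u1,v1=crop; im=im[v0:v1,u0:u1]
    cv2.imwrite(f,cv2.resize(im,None,fx=s,fy=s,interpolation=cv2.INTER_CUBIC))
E
python3 - <<'E'
from h import *
pick(.431,.228,.035,.085)
hit=place(*T,TA+np.pi/2,.128)
shot('side','pics/s1.png',(200,80,520,320),2)
E
```

```text
at slice hit=False t4.6 [0.4313 0.2282 0.0855] F [ 0.5  0.2 -0.2] open 0.0452 grip 0.0
gripped t5.4 [0.431 0.228 0.085] F [0.6 0.4 0.4] open 0.0007 grip 0.0
lifted t7.2 [0.4308 0.2279 0.2496] F [ 0.2 -0.2  0.4] open 0.0005 grip 0.0
down hit=False t10.2 [ 0.6083 -0.0385  0.1283] F [ 0.6 -0.4  0.1] open 0.0007 grip 0.0
```

View pics/s1.png

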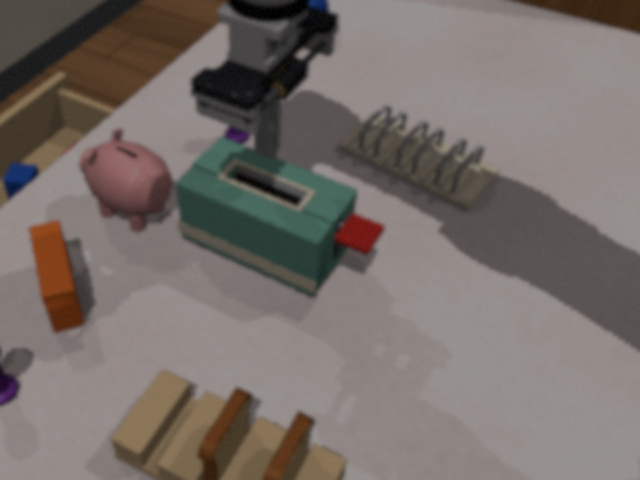

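The fingers closed on nothing, and in this picture they sit behind the toaster (crop ~(268,130)) rather than over the slot. I'll check the TCP and toaster projections against the cameras.

```bash
python3 - <<'E'
from h import *
st('now')
s=robot.get_state();tip=s['ee_pos']+.019*s['tool_rot'][:,2]
crop=np.array([200,80])
c=cam('side'); box=body([(i*.095,j*.05,.105) for i in(1,-1) for j in(1,-1)]+[(-.121,0,.094)],(*T,TA))
print('tip in s1',(proj([tip],c)-crop)*2); print('box in s1',((proj(box,c)-crop)*2).round())
print('tip in top',proj([tip],cam('top')))
print('tip in wrist',proj([tip],cam('wrist')), proj(box,cam('wrist')).round())
W=robot.grab_frame('wrist')[:,:,::-1]; t=robot.grab_frame('top')[:,:,::-1]
cv2.imwrite('pics/c2.png',np.vstack([cv2.resize(W,(480,300)),cv2.resize(t,(480,300))]))
E
```

```text
now t10.2 [ 0.6083 -0.0385  0.1283] F [-0.4  0.6 -0.6] open 0.0005 grip 0.0
tip in s1 [[266.46897247 180.54400069]]
box in s1 [[175. 180.]
 [221. 133.]
 [319. 241.]
 [360. 187.]
 [361. 229.]]
tip in top [[328.25259085 207.28980086]]
tip in wrist [[321.55004089 215.77999439]] [[250.  85.]
 [393.  85.]
 [264. 319.]
 [379. 319.]
 [322. 335.]]
```

View pics/c2.png

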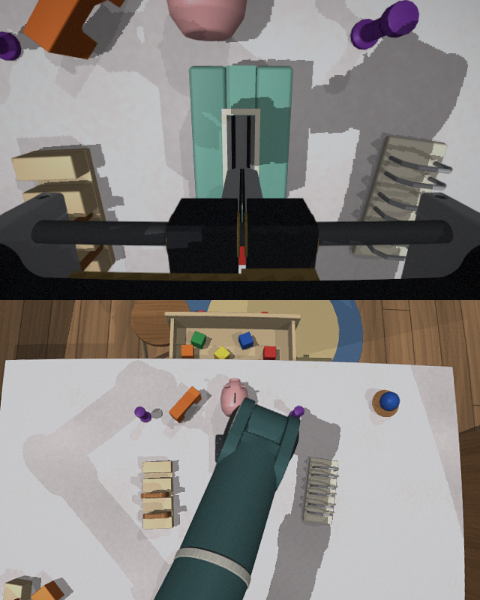

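The TCP lines up laterally, but the fingertips look about 30 mm higher than reported (crop row 155 against 180 predicted). A light touch on open bench and on the toaster's top will measure this.

```bash
python3 - <<'E'
from h import *
robot.move_linear((*T,.2))
def touch(x,y,z0,z1,a):
    robot.move_ptp((x,y,z0+.05),best((x,y,z0+.05),a)); robot.move_linear((x,y,z0),.15)
    h=robot.move_linear((x,y,z1),.03,threshold=4); st(f'touch {h}')
    return h
touch(.66,-.0385,.14,.08,np.pi/2-.006)   # toaster top beyond the slot
touch(.66,-.0385,.14,.14,np.pi/2-.006)
robot.move_linear((.66,-.0385,.22))
touch(.42,-.16,.07,-.02,0)
shot('side','pics/s2.png',(200,80,520,320),2)
c=cam('side');s=robot.get_state();print((proj([s['ee_pos']+.019*s['tool_rot'][:,2]],c)-(200,80))*2)
robot.move_linear((.42,-.16,.25))
E
```

```text
touch True t13.4 [ 0.66   -0.0385  0.0853] F [-1.7  0.6  8.6] open 0.0007 grip 4.1
touch False t14.7 [ 0.6604 -0.0386  0.1408] F [ 0.3 -0.3 -0.7] open 0.0007 grip 0.0
touch True t20.3 [ 0.42   -0.16   -0.0197] F [-0.2  0.9  7.7] open 0.0001 grip 3.7
[[436.29645006 259.64302486]]
```

View pics/s2.png

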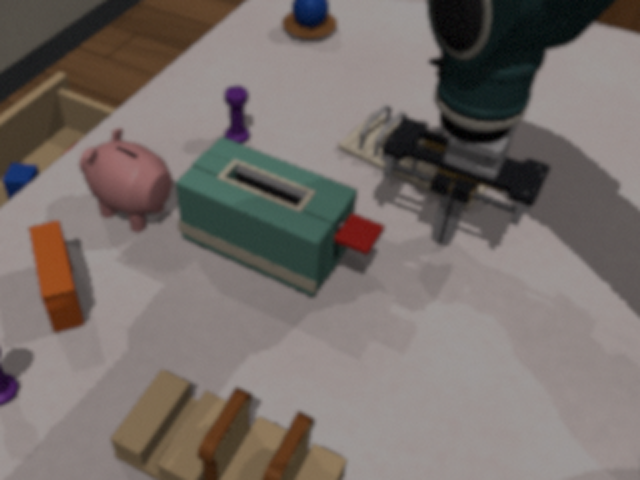

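Both touches agree: the fingertips are 38.7 mm higher than reported. The side view shows the tip at about (441,242), so I'll check for a lateral offset too.

```bash
python3 - <<'E'
from h import *
c=cam('side');print('pred',(proj([(.42,-.16,0)],c)-(200,80))*2)
print('seen at',w([(441/2+200,242/2+80)],0,c))
# same check with the known toaster corner in side view
print(w([(360/2+200,187/2+80),(318/2+200,243/2+80),(175/2+200,182/2+80)],.105,c).round(3), body([(-.095,-.05,.1),(-.095,.05,.1),(.095,.05,.1)],(*T,TA)).round(3))
# view down open gripper with wrist camera: see finger tips
robot.gripper_to(.045); W=robot.grab_frame('wrist')[:,:,::-1]
cv2.imwrite('pics/w3.png',W)
s=robot.get_state();k=cam('wrist');y=s['tool_rot'][:,1]
for o in(.0387,0): print([proj([s['ee_pos']+[0,0,o-.019]+i*y*.0225],k).round() for i in(1,-1)])
E
```

```text
pred [[441.86939285 239.51899308]]
seen at [[ 0.41941074 -0.15536639  0.        ]]
[[ 0.512 -0.088  0.105]
 [ 0.514  0.015  0.105]
 [ 0.701  0.014  0.105]] [[ 0.513 -0.088  0.1  ]
 [ 0.513  0.012  0.1  ]
 [ 0.703  0.011  0.1  ]]
[array([[359., 236.]]), array([[289., 236.]])]
[array([[353., 216.]]), array([[295., 216.]])]
```

View pics/w3.png

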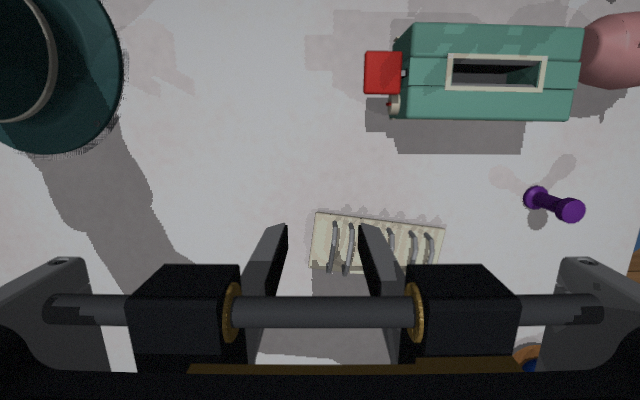

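The lateral position is good and only the tool z is off by 38.7 mm (in this frame the finger edges at (286,228) and (361,228) match the corrected prediction). I'll compensate in the helpers and retry.

```bash
sed -i 's/^def pick.*/OFF=.0387  # reported TCP is this much below the true one\n&\n    z-=OFF/; s/^def place.*/&\n    z-=OFF/' h.py
python3 - <<'E'
from h import *
pick(.431,.228,.035,.085)
if robot.get_state()['opening']<.01: raise SystemExit('missed')
place(*T,TA+np.pi/2,.128)
shot('side','pics/s4.png',(200,80,520,320),2)
E
```

```text
at slice hit=False t26.7 [0.4313 0.2282 0.0467] F [-0.1 -0.4  0.2] open 0.0448 grip 0.0
gripped t27.2 [0.431  0.228  0.0464] F [ 0.6 -0.2  1.5] open 0.0138 grip 30.0
lifted t29.4 [0.4308 0.2279 0.2496] F [-0.7  0.5 -0.8] open 0.0137 grip 30.0
down hit=False t32.7 [ 0.6084 -0.0385  0.0896] F [ 0.  -0.4 -0.9] open 0.0138 grip 30.0
```

View pics/s4.png

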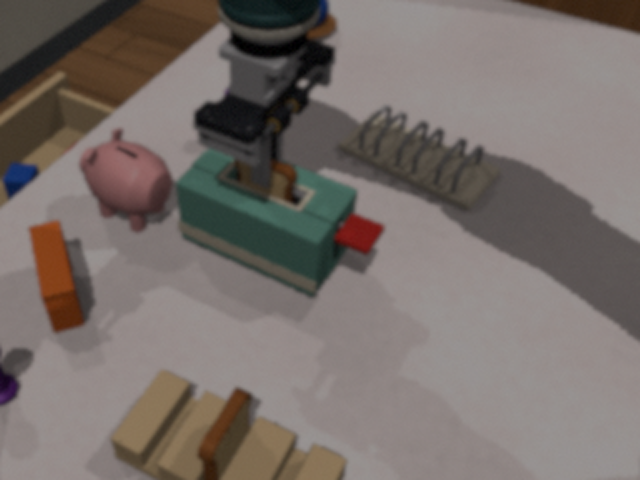

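The slice stands in the slot at crop (268,180). Next I release it and press the lever.

```bash
cat >> h.py <<'E'
def toast(a=TA+np.pi/2):
    x,y=body([(-.122,0,0)],(*T,TA))[0,:2]
    robot.gripper_to(.04); robot.move_linear((*T,.2),.15)
    robot.gripper_to(0)
    robot.move_linear((x,y,.16),.2); robot.move_linear((x,y,.085),.15)
    h=robot.move_linear((x,y,.028),.04,threshold=20); st(f'lever {h}')
    robot.pause(2.2); st('held')
def unlever():
    p=robot.get_state()['ee_pos']; robot.move_linear((p[0],p[1],.09),.06); st('lever up'); robot.move_linear((p[0],p[1],.2),.15)
E
python3 - <<'E'
from h import *
toast()
shot('side','pics/s5.png',(200,80,520,320),2)
unlever()
shot('side','pics/s6.png',(200,80,520,320),2)
im=robot.grab_frame('top')[:,:,::-1]; cv2.imwrite('pics/top6.png',im)
E
python3 -c "
import cv2,numpy as np
a,b,t=[cv2.imread('pics/'+n+'.png') for n in('s5','s6','top6')]
r=lambda k,w,h:cv2.resize(k,(w,h),interpolation=cv2.INTER_CUBIC)
cv2.imwrite('pics/m6.png',np.vstack([np.hstack([r(a[90:330,150:470],384,288),r(b[90:330,150:470],384,288)]),r(t[150:290,180:460],768,310)[:300]]))"
```

```text
lever True t37.6 [ 0.4864 -0.0377  0.034 ] F [-5.9  0.8 20.9] open 0.0007 grip 10.3
held t39.8 [ 0.4864 -0.0376  0.0341] F [-5.6  0.1 19.5] open 0.0003 grip 9.8
lever up t40.9 [ 0.4862 -0.0376  0.0897] F [-0.5 -0.  -0.6] open 0.0003 grip 0.0
```

View pics/m6.png

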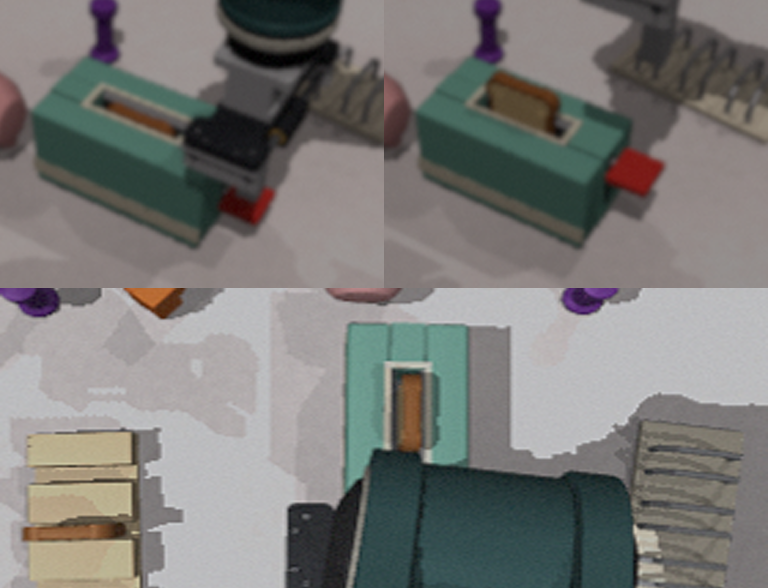

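The slice bottomed at the stop and came up again with the lever. Next is the rack: I'll write a tracker for board and rack shifts against the first picture, and cross-check the place centre from the hoop feet.

```bash
cat >> h.py <<'E'
REF=cv2.imread('pics/top0.png')
RACK=np.array([.50627,-.28906,-.12584]); BREAD=np.array([.49173,.23417,.02943])
def track(pose0,box,z,img=None):
    "new pose of a body seen in box of REF, found again in a top picture"
    c=cam('top'); im=robot.grab_frame('top')[:,:,::-1] if img is None else img
    g=lambda k:cv2.GaussianBlur(cv2.Laplacian(cv2.GaussianBlur(cv2.cvtColor(np.ascontiguousarray(k),cv2.COLOR_BGR2GRAY),(0,0),1.).astype(np.float32),cv2.CV_32F),(0,0),1)
    u0,v0,u1,v1=box; A=g(REF)[v0:v1,u0:u1]; B=g(im); best_=(-1,)
    for d in np.radians(np.arange(-16,17,4)):
        M=cv2.getRotationMatrix2D(((u1-u0)/2,(v1-v0)/2),np.degrees(d),1)
        t=cv2.warpAffine(A,M,(u1-u0,v1-v0)); m=30
        r=cv2.matchTemplate(B[max(0,v0-m*2):v1+m*2,u0-m*2:u1+m*2],t,cv2.TM_CCOEFF_NORMED)
        _,s,_,l=cv2.minMaxLoc(r)
        if s>best_[0]: best_=(s,d,l[0]+u0-2*m,l[1]+max(0,v0-2*m),M)
    s,d,x,y,M=best_; W=np.vstack([M,[0,0,1]])
    W=(np.array([[1,0,x],[0,1,y],[0,0,1.]])@W)[:2].astype(np.float32)   # patch -> new image
    try: e,W=cv2.findTransformECC(A,B,W,cv2.MOTION_EUCLIDEAN,(3,100,1e-5))
    except cv2.error: e=s
    p=body([(0,0,z),(.08,0,z),(0,.03,z),(-.08,0,z)],pose0); q=proj(p,c)-(u0,v0)
    n=w(q@W[:,:2].T+W[:,2],z,c); v=n[1]-n[3]
    out=np.array([*n[:,:2].mean(0)-(p[:,:2].mean(0)-np.array(pose0[:2])),np.arctan2(v[1],v[0])]); print('track',out.round(4),'score %.2f'%e)
    return out
RB=(400,205,456,303); BB=(186,210,234,308)
E
python3 - <<'E'
from h import *
c=cam('top')
L=[(583,250),(578,291),(571,348),(567,388),(558,446),(556,487)]
q=w([((u-504+.5)/4-.5+398,(v+.5)/4-.5+160) for u,v in L],.01,c)[:,:2]-RACK[:2]
a=RACK[2]; print('hoop feet in rack frame',np.c_[q@[np.cos(a),np.sin(a)],q@[-np.sin(a),np.cos(a)]].round(4))
t=cv2.imread('pics/top6.png'); track(RACK,RB,.01,t); track(BREAD,BB,.04,t)
x,y=T
pick(*T,TA+np.pi/2,.128)
track(RACK,RB,.01); track(BREAD,BB,.04)
E
```

```text
hoop feet in rack frame [[ 0.0724  0.034 ]
 [ 0.047   0.0344]
 [ 0.012   0.035 ]
 [-0.0125  0.0349]
 [-0.0479  0.0365]
 [-0.0726  0.035 ]]
track [ 0.5047 -0.2886 -0.1416] score 0.48
track [0.4921 0.2343 0.0268] score 0.83
at slice hit=False t44.8 [ 0.6085 -0.0386  0.0899] F [ 1.   0.9 -0.6] open 0.0450 grip 0.0
gripped t45.4 [ 0.6081 -0.0385  0.0894] F [-0.9  0.4  0.8] open 0.0139 grip 30.0
lifted t47.2 [ 0.6079 -0.0385  0.2495] F [-0.1 -0.4 -1.2] open 0.0136 grip 30.0
track [ 0.505  -0.2882 -0.1279] score 0.56
track [0.4921 0.2343 0.0268] score 0.83
```

The rack pose is confirmed (hoop feet symmetric to within 0.5 mm) and nothing has moved. I'll place slice a at x=-60.

```bash
cat >> h.py <<'E'
def rackplace(px,pose):
    for d in (0,.002,-.002,.004,-.004):
        x,y=body([(px+d,0,0)],pose)[0,:2]
        h=place(x,y,pose[2],.0855)
        z=robot.get_state()['ee_pos'][2]
        if not h or z<.0855-OFF+.004: break
        print('high contact',d,z); robot.move_linear((x,y,.14),.1)
    else: raise SystemExit('not in')
    robot.gripper_to(.035); x,y=robot.get_state()['ee_pos'][:2]; robot.move_linear((x,y,.2),.15)
E
python3 - <<'E'
from h import *
rackplace(-.06,RACK)
robot.move_ptp((.48,.05,.25),best((.48,.05,.25),.03))
im=robot.grab_frame('top')[:,:,::-1]; s=robot.grab_frame('side')[:,:,::-1]
b=track(BREAD,BB,.04,im); track(RACK,RB,.01,im); st('')
r=lambda k,w,h:cv2.resize(k,(w,h),interpolation=cv2.INTER_CUBIC)
cv2.imwrite('pics/m7.png',np.hstack([r(im[190:320,390:470],360,585),r(im[190:320,180:250],315,585)]))
E
```

```text
down hit=False t51.3 [ 0.4469 -0.2816  0.047 ] F [ 0.4  0.2 -1.6] open 0.0141 grip 30.0
track [0.4919 0.2344 0.0258] score 0.44
track [ 0.5047 -0.2887 -0.1292] score 0.50
 t54.4 [0.4801 0.0487 0.2498] F [-0.1 -0.1  0.6] open 0.0351 grip 0.0
```

View pics/m7.png

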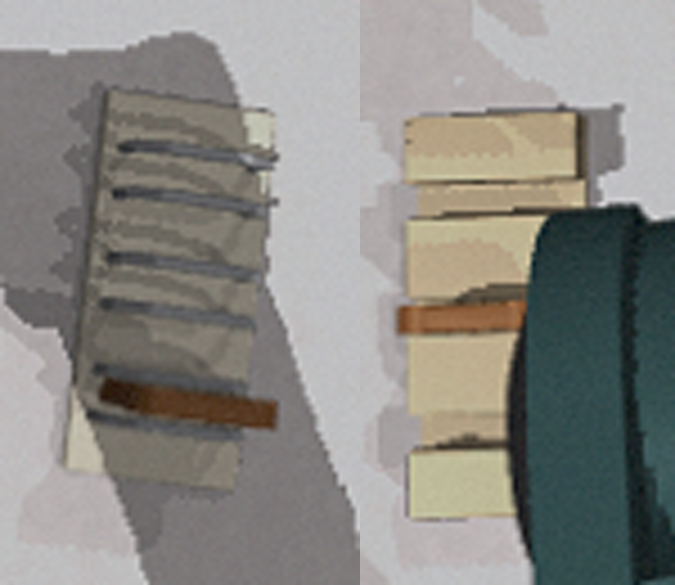

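Slice a stands between the near pair of hoops (crop row ~400) and the board hasn't moved. Now slice b: pick, toast, lift and re-track the rack.

```bash
python3 - <<'E'
from h import *
pick(.490,.233,.03,.085)
if robot.get_state()['opening']<.01: raise SystemExit('missed')
if place(*T,TA+np.pi/2,.128): raise SystemExit('contact')
toast(); unlever()
pick(*T,TA+np.pi/2,.128)
im=robot.grab_frame('top')[:,:,::-1]
track(RACK,RB,.01,im)
r=lambda k,w,h:cv2.resize(k,(w,h),interpolation=cv2.INTER_CUBIC)
s=robot.grab_frame('side')[:,:,::-1]
cv2.imwrite('pics/m8.png',np.hstack([r(im[190:320,380:480],450,585),r(s[90:290,260:380],350,585)]))
E
```

```text
at slice hit=False t57.4 [0.4903 0.2332 0.0468] F [-0.4  0.  -0.6] open 0.0451 grip 0.0
gripped t58.0 [0.4901 0.233  0.0464] F [-0.1 -0.6  0.4] open 0.0135 grip 30.0
lifted t60.1 [0.4898 0.2329 0.2496] F [-0.5  0.7 -1. ] open 0.0136 grip 30.0
down hit=False t63.3 [ 0.6083 -0.0385  0.0896] F [-0.2  0.8 -0.3] open 0.0139 grip 30.0
lever True t68.2 [ 0.4864 -0.0376  0.034 ] F [-5.2  1.9 21.4] open 0.0003 grip 10.5
held t70.4 [ 0.4864 -0.0376  0.0341] F [-5.3  0.3 20.1] open 0.0005 grip 9.9
lever up t71.4 [ 0.4862 -0.0376  0.0897] F [-0.2  0.1  0.2] open 0.0002 grip 0.0
at slice hit=False t75.2 [ 0.6085 -0.0385  0.0899] F [ 1.4 -0.4 -0.7] open 0.0449 grip 0.0
gripped t75.8 [ 0.6081 -0.0385  0.0894] F [ 0.3 -0.1  1.2] open 0.0142 grip 30.0
lifted t77.6 [ 0.6079 -0.0385  0.2495] F [-0.4  0.6 -1. ] open 0.0137 grip 30.0
track [ 0.5148 -0.2749 -0.133 ] score 0.44
```

View pics/m8.png

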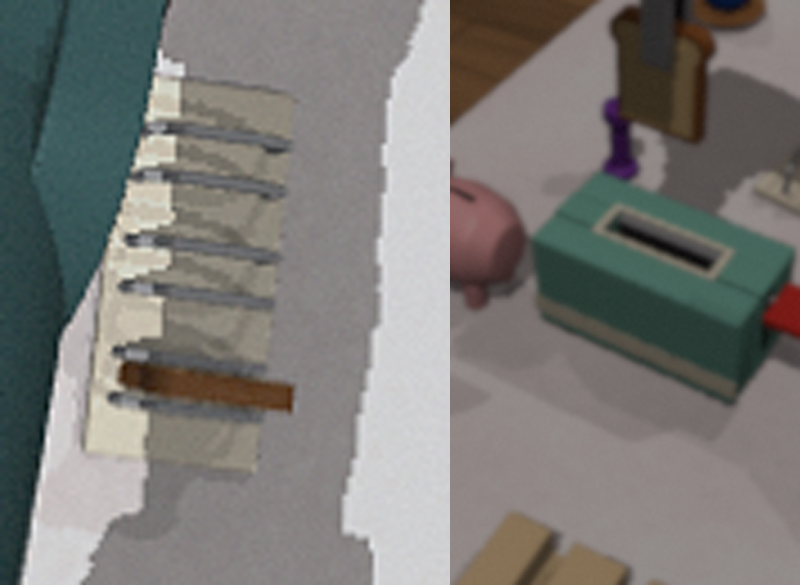

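The rack has been knocked about 10–15 mm, with slice a still standing in it. I'll refit its pose from this picture's tray corners and hoop feet.

```bash
python3 - <<'E'
from h import *
P=[(.104,-.048,.01),(-.104,-.048,.01),(-.104,.048,.01)]; q=[(294,96),(254,472),(84,453)]
F=[(x,.035,.01) for x in(.0475,.0122,-.0122,-.0477,-.0725)]; f=[(137,174),(129,239),(121,285),(116,350),(111,397)]
px=lambda l:[((u+.5)/4.5-.5+380,(v+.5)/4.5-.5+190) for u,v in l]
c=cam('top')
for a,b in((P,q),(F,f),(P+F,q+f)): print(*fit(a,px(b),c,RACK+[.01,.014,0]))
E
```

```text
[ 0.51453298 -0.27419467 -0.12675558] 0.40381797334221053
[ 0.51496967 -0.27367483 -0.13346749] 0.2240513068196224
[ 0.51492408 -0.27386435 -0.1286622 ] 0.333060859268007
```

```bash
python3 - <<'E'
from h import *
rackplace(.06,(.5149,-.2739,-.129))
robot.move_ptp((.48,.08,.25),best((.48,.08,.25),.03)); st('')
im=robot.grab_frame('top')[:,:,::-1]; s=robot.grab_frame('side')[:,:,::-1]
r=lambda k,w,h:cv2.resize(k,(w,h),interpolation=cv2.INTER_CUBIC)
cv2.imwrite('pics/m9.png',np.hstack([r(im[190:320,390:470],360,585),r(s[100:220,340:470],430,397)[:585].copy() if 0 else cv2.copyMakeBorder(r(s[100:220,340:470],430,397),0,188,0,0,cv2.BORDER_CONSTANT)]))
E
```

```text
down hit=False t81.6 [ 0.5746 -0.2817  0.0471] F [-0.3 -0.4 -0.1] open 0.0141 grip 30.0
 t84.8 [0.4804 0.079  0.2499] F [1.3 0.1 0.4] open 0.0348 grip 0.0
```

View pics/m9.png

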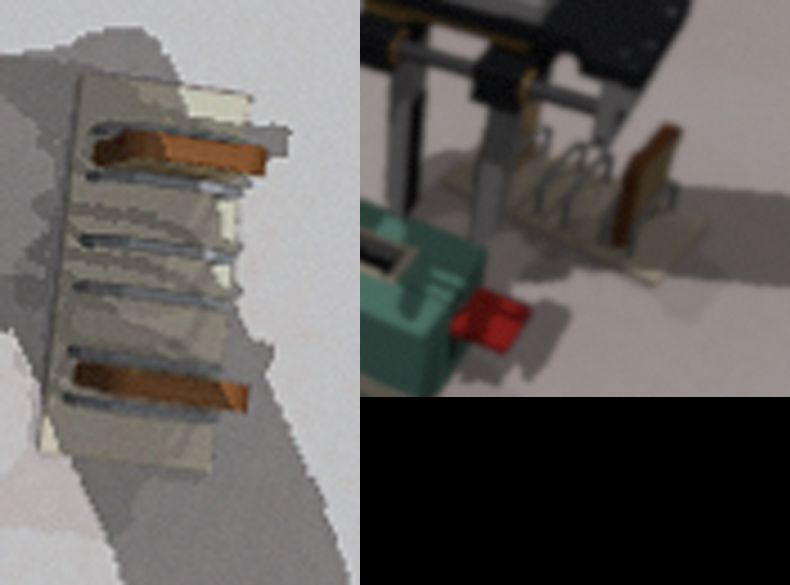

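Both slices stand right down between their hoops (crop rows ~152 and ~388), the lever is up, and the far groove was empty from the start. The gripper is clear, so I'm handing in.

```bash
python3 -c "
from rig import robot
robot.pause(.5); print(robot.sign_off())"
```

```text
the job is handed in; nothing more can be done
None
```

I toasted both slices that were there (nearest and middle; the far groove was empty), stood them in the toast rack with the lever up, and handed the job in at about 85 s; no verdict came back.

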